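# Park the loaded tool tote at the rail

## Task

Park the heavy wooden tool tote at the bench's parking rail: push it low, near its base, so that it slides over the bench and never tips, until its long side stands flat against the side of the rail and its ends are level with the ends of the rail's yellow stretch (to about 2 cm). Only push it with the fingers: do not lift it or touch its handle, leave everything else on the bench where it is, and finish with the hand clear.

Things in the scene. Friction and masses are not known exactly. Their poses are not given: they have to be found in the camera images.
- tote: Plywood tool tote, loose, 1.2 to 1.9 kg; sliding it takes 9 to 20 N. Box 160 mm long (x axis), 80 mm wide (y axis); flat, smooth upright outer walls from 8 to 100 mm height, filled to 89 mm. Stands on grippy rubber skids 8 mm high, set in 10 mm from the long walls and 5 mm from the ends. Pushed on a long wall above about 40 mm height it may tip. Origin: centre of its underside, on the bench; z up. Both ends are alike, and both long sides.
- tote_handle (a point): Middle of the tote's dark dowel handle, not to be used: 18 mm thick, 96 mm long, along the tote's x axis, 150 mm above the tote's origin. Two posts, 12 by 30 mm, at 38 mm either side of the centre, rise from the tote to 165 mm and carry it.
- rail: Parking rail fixed to the bench: straight dark batten 260 mm long (x axis, roughly away from the robot), 30 mm wide (y axis), 30 mm high; its middle 160 mm are yellow. Origin: centre of its underside, on the bench. The tote starts left or right of it; when parked, its origin is 55 mm from the rail's along the rail's y axis (on either side), 0 along x, long axes parallel.
- pliers: Bystander: pliers with blue handles, 170 mm long, lying; origin at their middle on the bench.
- coil: Bystander: flat yellow coil, 150 mm across, 22 mm high, lying; origin at its centre on the bench.
- tape: Bystander: black roll, 96 mm across, 48 mm high, lying flat; origin at its centre on the bench.
- shaker: Bystander: glass shaker jar with green cap, 44 mm across, 100 mm high; origin at its centre on the bench.
- mug: Bystander: blue mug, 82 mm across plus its handle, 92 mm high; origin at its centre on the bench.
- glue: Bystander: white glue bottle with orange cap, 56 mm across, 95 mm high; origin at its centre on the bench.
- hook_tin: Bystander: open steel tin with wire hooks, 110 by 80 mm, 35 mm high; origin at its centre on the bench.
Mind the look-alikes: they are no part of the job. Of the things that look like the tote, take the one that is farthest to the robot's right at the start.

How it is judged:
By the outcome, as a careful person would: the job done as asked, in the order asked, and still so for the second after the job is handed in, with the robot touching nothing.
It also fails if it takes over 42 s, if anything falls off the work surface, if the arm or the gripper's body presses on something with over 40 N, if the wrist force passes 120 N, or if a joint passes its speed limit or range.

## Robot

A 7-joint arm with a two-finger parallel gripper is mounted at the origin on the work surface. World frame = base frame: x ahead of the robot, y to its left, z up, the work surface at z = 0. Lengths are in m, angles in rad, forces in N, time in s.
With the tool pointing down it reaches from about 0.4 to 0.925 m from the base axis. Payload 5.6 kg.
Tool frame: the origin (TCP) lies on the centre line of the jaws, within the pads' length; the fingertips stand 14 mm ahead of it and the grasp point (between the pads) lies 5 mm behind it (robot.tip_reach is the distance from the TCP to the fingertips, in m); z points along the fingers, x is the direction in which the jaws open and shut, and the axes are right-handed (so a half turn about z gives the same grasp; the last joint's range is limited). The gripper opens to 85 mm and grips with 20 to 120 N. Pads are 22 mm wide; open, the fingers measure 114 mm over their backs; the gripper's body (76 mm by 85 mm) begins 54 mm behind the grasp point. The pads swing forward as they close: fully open they stand 13 mm farther back than shut.
Start: joints at [1.06, 0.468, -0.012, 1.603, 0.006, 1.071, -0.056], TCP at [0.293, -0.58, 0.245] pointing down, gripper open.
Joint ranges: [-2.53, 2.53], [-0.31, 2.02], [-1.57, 1.55], [0.28, 2.44], [-1.29, 4.43], [0.15, 1.84], [-2.92, 2.92]. Speed limits (rad/s): [2.57, 2.57, 3.14, 3.14, 3.14, 3.14, 3.14].

## Interface

Orientations are given as a unit quaternion [x, y, z, w].
In Python, from bench import robot gives the robot as it stands. The module is installed in compiled form; this text tells all that it offers.
- The arm moves only by the tool jog_arm, never from a script. Its argument "targets" is a list of rows, each a list of 6 numbers: the shift along the world's x, y, z in cm, then the turn, a rotation vector about the world's x, y, z in degrees. In form: [[tx, ty, tz, rx, ry, rz], ...]. A call has 1 to 20 rows; each row shifts and turns the pose as measured when the row begins; what a row does not reach is not made up. A row lasts 1/10 s, in which the tool goes at most 50 mm and 8.59 degrees, less where a joint would pass 70% of its speed; a pose out of reach is approached as far as the arm can. A call is refused whole if a number of a shift passes 5 or a number of a turn 8.59, either way. A call with a gripper value outside its range is refused whole. "grip" is the closure, from 0 (fully open) to 1 (shut), set as the call begins (left out, the last holds). The fingers move at their own pace and stop on an object; the grip force is fixed at half the most. Time passes only in rows, so rows that do not move let the fingers close. It gives the time, the measured TCP pose, the force and the opening at its end, in the units of the state.
- robot.read_state(): the state, without advancing time (a new reading comes with each control period).
- robot.get_image(name): name is "scene" or "top" or "wrist"; returns a dict with "image" (480x640x3 uint8, blue, green, red), "fovy" (degrees; the focal length in pixels is half the picture's height over the tangent of half this angle, whatever the lens; pixels are square), "cx", "cy" (the principal point, pixels), "distortion" ([k1, k2, p1, p2, k3] as OpenCV has them; the pictures are not rectified), "camera_from_world" (4x4, takes a point from world to camera coordinates). Camera axes: x right, y up, looking along -z (the intrinsics and any distortion apply to the point x, -y, -z); pixel columns grow to the right and rows downward; lengths in m; the calibration is good to about 2 mm. A picture is of the moment at which its call begins. There is no depth.
- robot.finish_job(): hands the job in, once; it reports no verdict.
The state is a dict: "t": time; "q": joint angles; "qvel": joint speeds; "effort": joint torques, N m; "position": TCP position; "orientation": TCP orientation; "ft_force": force on the tool from outside, world axes, zero at the start; "torque": the same for the moment, N m; "finger_gap": opening from 0.0 (shut) to 1.0 (fully open).
Only numpy, scipy, OpenCV 4.12 (cv2) and the standard library are available. Lean on these libraries where they do the work, as an engineer would, in place of code of your own. Each camera call takes 0.05 s, during which the arm holds its last target.

## Working session

There is one attempt and no reset: what is moved stays moved. The work goes in short steps, Python scripts to look and compute and a tool call to move; the robot and the scene stay as the last step left them, time stands still between calls to the robot, and variables do not carry over. Pictures are saved under pics/ and viewed, and the job is handed in when it is done.

Besides the shell and the picture viewer there is one more tool, called after "Emit:" as a command line: name --pt "numbers of a row" for each row, then --argument value for the rest. jog_arm: Moves the arm, as the interface text tells. Its arguments: {"type":"object","properties":{"targets":{"type":"array"},"grip":{"type":"number"}},"required":["targets"]}

```bash
mkdir -p pics; cat > h.py <<'E'
import numpy as np, cv2
from bench import robot
def cam(d):
    f=240/np.tan(np.radians(d["fovy"])/2)
    K=np.array([[f,0,d["cx"]],[0,f,d["cy"]],[0,0,1.]])
    M=np.array(d["camera_from_world"]); return K,np.array(d["distortion"],float),M
def ray2plane(d,px,z):
    K,D,M=cam(d)
    u=cv2.undistortPoints(np.array(px,float).reshape(-1,1,2),K,D).reshape(-1,2)
    v=np.c_[u[:,0],-u[:,1],-np.ones(len(u))]
    R=M[:3,:3]; c=-R.T@M[:3,3]; w=v@R
    s=(z-c[2])/w[:,2]
    return c+w*s[:,None]
def proj(d,P):
    K,D,M=cam(d); P=np.atleast_2d(P)
    q=P@M[:3,:3].T+M[:3,3]; q=q*[1,-1,-1]
    return cv2.projectPoints(q,np.zeros(3),np.zeros(3),K,D)[0].reshape(-1,2)
E
python3 - <<'E'
from h import *
import pickle
for n in ["scene","top"]:
    d=robot.get_image(n); cv2.imwrite(f"pics/{n}0.png",d["image"]); pickle.dump(d,open(n+"0.pkl","wb"))
    print(n,d["fovy"],d["cx"],d["cy"],d["distortion"],np.round(d["camera_from_world"],3).tolist())
print(robot.read_state())
E
```

```text
scene 56.136580610548 324.2546283200012 237.0481760725765 [0.01591208 0.         0.         0.         0.        ] [[0.134, 0.991, -0.003, -0.125], [-0.689, 0.095, 0.718, 0.268], [0.712, -0.094, 0.696, -1.632], [0.0, 0.0, 0.0, 1.0]]
top 56.72804865139822 320.0158592482921 243.31616651027466 [-0.02222633  0.          0.          0.          0.        ] [[-0.012, -1.0, -0.002, 0.096], [0.982, -0.013, 0.191, -0.484], [-0.191, 0.0, 0.982, -1.381], [0.0, 0.0, 0.0, 1.0]]
{'t': 0.1, 'q': array([ 1.05999416,  0.46828538, -0.01160984,  1.60352947,  0.00596726,
        1.07141796, -0.05630942]), 'qvel': array([ 3.37649559e-04, -7.79894259e-04,  2.05172696e-04, -3.82601191e-03,
        4.76109897e-04, -8.70120294e-05,  3.95771855e-04]), 'effort': array([ 1.20015298e-03, -5.33519340e+01,  2.14697735e-02, -2.51967072e+01,
        1.14450243e-02,  4.29901265e-03,  4.76711637e-05]), 'position': array([ 0.29283751, -0.57975657,  0.24443684]), 'orientation': array([ 8.51718957e-01, -5.23998257e-01, -7.04844633e-04, -3.84198720e-04]), 'ft_force': array([-0.70930365, -0.36345269, -0.28103177]), 'torque': array([-0.02042407, -0.01383559,  0.01872193]), 'finger_gap': 1.0008722890807928}
```

View pics/scene0.png

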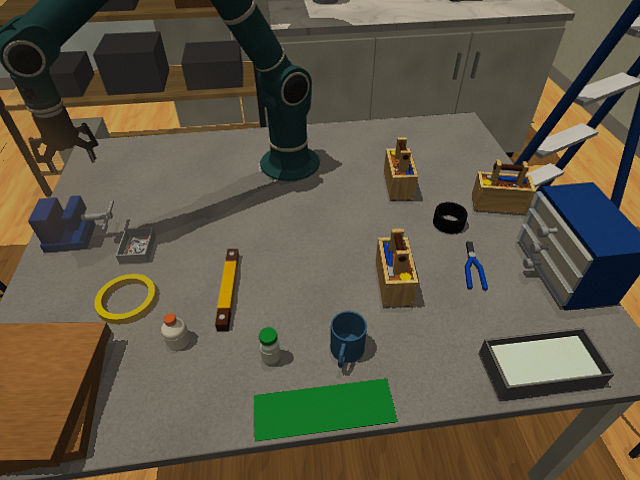

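View pics/top0.png

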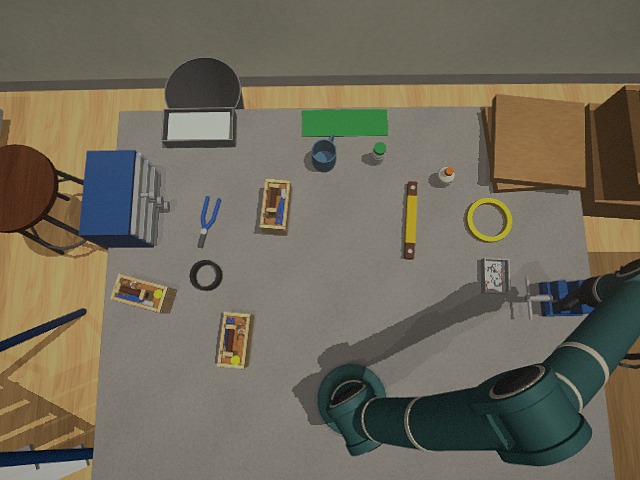

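Totes seen in the top view: (275,207), (234,340) and (140,293). In this view the robot's right is image right, so the farthest right is (275,207), which is scene pixel (397,270). The rail is at (411,220). I'll check the choice in a close crop and measure.

```bash
python3 - <<'E'
from h import *
import pickle
d=pickle.load(open("top0.pkl","rb")); s=pickle.load(open("scene0.pkl","rb"))
im=d["image"]
a=cv2.resize(im[150:270,230:450],None,fx=3.6,fy=3.6,interpolation=cv2.INTER_CUBIC); cv2.imwrite("pics/crop.png",a)
b=cv2.resize(s["image"][215:315,350:440],None,fx=5,fy=5,interpolation=cv2.INTER_CUBIC); cv2.imwrite("pics/crops.png",b)
hsv=cv2.cvtColor(im,cv2.COLOR_BGR2HSV)
# rail
for name,lo,hi,roi,z in [("yellow",(18,120,80),(35,255,255),(385,170,440,270),.03),("railall",(0,90,30),(35,255,255),(385,170,440,270),.03),("tote",(5,60,60),(35,255,255),(245,165,305,250),.1)]:
    x0,y0,x1,y1=roi; m=np.zeros(im.shape[:2],np.uint8); m[y0:y1,x0:x1]=cv2.inRange(hsv,lo,hi)[y0:y1,x0:x1]
    cs,_=cv2.findContours(m,cv2.RETR_EXTERNAL,cv2.CHAIN_APPROX_NONE); c=max(cs,key=cv2.contourArea)
    r=cv2.minAreaRect(c); p=cv2.boxPoints(r); w=ray2plane(d,p,z)[:,:2]
    L=[np.linalg.norm(w[i]-w[(i+1)%4]) for i in range(4)]; i=int(np.argmax(L[:2])); v=w[(i+1)%4]-w[i]
    print(name,np.round(p,1).tolist(),"ctr",w.mean(0).round(4),"sides",np.round(L[:2],4),"ang",np.degrees(np.arctan2(v[1],v[0])))
for n,px,z in [("mug",(323,155),.09),("shaker",(380,148),.1),("pliers",(210,222),0.01),("tape",(206,276),.048),("glue",(449,171),.095),("coil",(489,220),.022),("tin",(494,276),.035),("tote2",(234,340),.1)]:
    print(n,ray2plane(d,[px],z).round(3)[0])
E
```

```text
yellow [[404.3999938964844, 242.60000610351562], [406.5, 194.6999969482422], [416.70001220703125, 195.1999969482422], [414.70001220703125, 243.0]] ctr [ 0.5675 -0.2085] sides [0.1626 0.0341] ang -5.257573044404768
railall [[403.0, 257.6000061035156], [406.79998779296875, 180.8000030517578], [417.70001220703125, 181.39999389648438], [413.8999938964844, 258.1000061035156]] ctr [ 0.5668 -0.2078] sides [0.2608 0.0366] ang -5.6047404460023165
tote [[258.1000061035156, 232.39999389648438], [263.8999938964844, 177.5], [292.3999938964844, 180.5], [286.6000061035156, 235.39999389648438]] ctr [0.596  0.2294] sides [0.1797 0.0916] ang -5.050701710945675
mug [0.768 0.077 0.09 ]
shaker [ 0.786 -0.107  0.1  ]
pliers [0.57  0.456 0.01 ]
tape [0.384 0.453 0.048]
glue [ 0.707 -0.326  0.095]
coil [ 0.562 -0.47   0.022]
tin [ 0.374 -0.465  0.035]
tote2 [0.186 0.35  0.1  ]
```

View pics/crop.png

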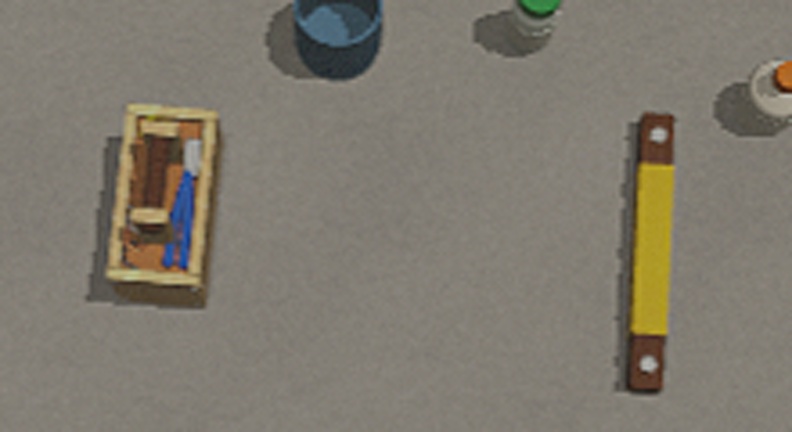

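View pics/crops.png

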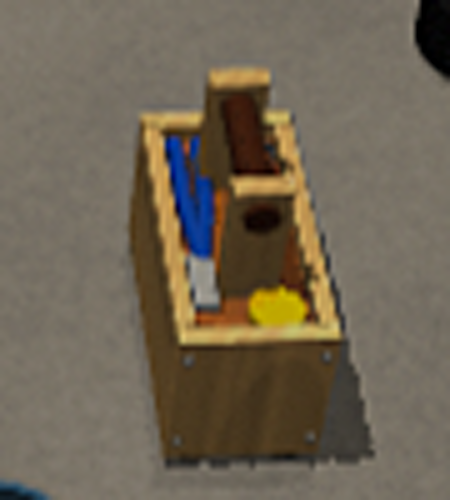

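The crop shows the plywood tote with dark dowel and rim corners at about (266,179), (291,181), (286,229) and (260,226). The yellow rail stretch is at (411,219). I'll refine the rim with a light-wood mask and check it in both views.

```bash
cat >> h.py <<'E'
RA=np.radians(-5.45); U=np.array([np.cos(RA),np.sin(RA)]); N=np.array([-U[1],U[0]]); RC=np.array([.567,-.2100])
def rim(d,roi,lo=(12,40,150),hi=(32,170,255),z=.1):
    im=d["image"]; x0,y0,x1,y1=roi; hsv=cv2.cvtColor(im,cv2.COLOR_BGR2HSV)
    m=np.zeros(im.shape[:2],np.uint8); m[y0:y1,x0:x1]=cv2.inRange(hsv,lo,hi)[y0:y1,x0:x1]
    cs,_=cv2.findContours(m,cv2.RETR_EXTERNAL,cv2.CHAIN_APPROX_NONE)
    pts=np.vstack([c for c in cs if cv2.contourArea(c)>6 or len(c)>12])[:,0].astype(float)
    w=ray2plane(d,pts,z)[:,:2].astype(np.float32)
    c,sz,a=cv2.minAreaRect(w); b=cv2.boxPoints((c,sz,a))
    e=b[1]-b[0] if np.linalg.norm(b[1]-b[0])>np.linalg.norm(b[2]-b[1]) else b[2]-b[1]
    if e[0]<0:e=-e
    c=np.array(c); r=c-RC
    print("rim ctr",c.round(4),"size",np.round(sz,4),"yaw",np.degrees(np.arctan2(e[1],e[0])).round(2),"rail-frame",np.round([r@U,r@N],4))
    return m
E
python3 - <<'E'
from h import *
import pickle
d=pickle.load(open("top0.pkl","rb")); s=pickle.load(open("scene0.pkl","rb"))
m=rim(d,(250,170,300,245)); m2=rim(s,(370,225,425,310))
o=np.zeros((400,700),np.uint8); o[:375,:250]=cv2.resize(m[170:245,250:300],None,fx=5,fy=5,interpolation=0); o[:,300:520]=cv2.resize(m2[225:305,372:416],None,fx=5,fy=5,interpolation=0)
cv2.imwrite("pics/m.png",o)
# rail from scene yellow
hsv=cv2.cvtColor(s["image"],cv2.COLOR_BGR2HSV); m=np.zeros((480,640),np.uint8); m[255:320,210:245]=cv2.inRange(hsv,(18,120,150),(35,255,255))[255:320,210:245]
c=max(cv2.findContours(m,0,1)[0],key=cv2.contourArea)[:,0].astype(float)
w=ray2plane(s,c,.03)[:,:2].astype(np.float32); print("rail scene",cv2.minAreaRect(w))
E
```

```text
rim ctr [0.6051 0.2316] size [0.0804 0.1592] yaw -5.87 rail-frame [-0.004   0.4432]
rim ctr [0.5902 0.2339] size [0.0791 0.1919] yaw -5.95 rail-frame [-0.0191  0.4441]
rail scene ((0.5665706992149353, -0.21019305288791656), (0.03139149397611618, 0.15868328511714935), 84.46969604492188)
```

View pics/m.png

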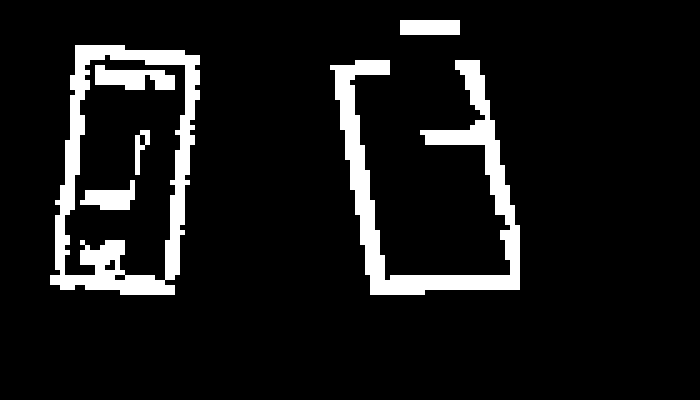

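Tote rim measured as 80 x 159 mm, as it should be. Its centre is (0.605, 0.232), yaw -5.9°. In the rail frame that is -4 mm along and 443 mm across, so a straight push of 388 mm along the rail's normal will park it. The hand will be tilted 45° so that its body stays clear of the tote. First I raise, cross over and yaw.

Emit:
jog_arm --pt "1 2 4 0 0 0" --pt "1.6 4.5 3 0 0 8" --pt "1.6 4.5 1 0 0 8" --pt "1.6 4.5 0 0 0 8" --pt "1.6 4.5 0 0 0 8" --pt "1.6 4.5 0 0 0 8" --pt "1.6 4.5 0 0 0 8" --pt "1.6 4.5 0 0 0 8" --pt "1.6 4.5 0 0 0 0" --pt "1.6 4.5 0 0 0 0" --pt "1.6 4.5 0 0 0 0" --pt "1.6 4.5 0 0 0 0" --pt "1.6 4.5 0 0 0 0" --pt "1.6 4.5 0 0 0 0" --pt "1.6 4.5 0 0 0 0" --pt "1.6 4.5 0 0 0 0" --pt "1.6 4.5 0 0 0 0" --pt "1.6 4.5 0 0 0 0" --grip 0

```text
t: 1.9
position: [0.5714, 0.2275, 0.3197]
orientation: [0.999, -0.051, -0.004, 0.006]
ft_force: [0.9, -0.2, -0.5]
finger_gap: 0.999
```

```bash
cat >> h.py <<'E'
from scipy.spatial.transform import Rotation as R
def st():
    s=robot.read_state(); A=R.from_quat(s["orientation"]).as_matrix(); r=s["position"][:2]-RC
    print("t",round(s["t"],2),"pos",s["position"].round(4),"u,n",round(r@U,4),round(r@N,4),"xax",A[:,0].round(3),"zax",A[:,2].round(3),"F",s["ft_force"].round(1),"Fn",round(s["ft_force"][:2]@N,1),"q",s["q"].round(2))
    X=np.array([U[0],U[1],0]); 
    for th in (45,):
        Z=np.array([-N[0]*np.sin(np.radians(th)),-N[1]*np.sin(np.radians(th)),-np.cos(np.radians(th))])
        G=np.c_[X,np.cross(Z,X),Z]; print("rotvec deg to 45tilt",np.degrees(R.from_matrix(G@A.T).as_rotvec()).round(1))
E
python3 -c "
from h import *
st();print(robot.tip_reach)"
```

```text
t 1.9 pos [0.5714 0.2275 0.3197] u,n -0.0372 0.4359 xax [ 0.995 -0.103 -0.008] zax [-0.009 -0.011 -1.   ] F [ 0.9 -0.2 -0.5] Fn -0.1 q [ 0.03  0.43 -0.63  1.57  0.27  1.24 -0.75]
rotvec deg to 45tilt [-44.2   4.    0.6]
0.014
```

Emit:
jog_arm --pt "1 2.5 0 -7 0.7 0" --pt "1 2.5 0 -7 0.7 0" --pt "1 2.5 0 -7 0.7 0" --pt "1 2.5 0 -7 0.7 0" --pt "0.5 2.5 0 -7 0.7 0" --pt "0 1 0 -7 0.7 0" --pt "0 0 0 -3 0 0" --pt "0 0 0 0 0 0"

```text
t: 2.7
position: [0.6154, 0.3531, 0.2993]
orientation: [0.933, -0.047, -0.028, 0.355]
ft_force: [-0.7, -0.1, -0.4]
finger_gap: 1.0
```

```bash
python3 -c "
from h import *
st()
d=robot.get_image('scene');cv2.imwrite('pics/s1.png',d['image'])"
```

```text
t 2.7 pos [0.6154 0.3531 0.2993] u,n -0.0053 0.5652 xax [ 0.994 -0.107 -0.02 ] zax [-0.086 -0.66  -0.747] F [-0.7 -0.1 -0.4] Fn -0.1 q [-0.81  0.85  0.14  1.01  0.38  1.84 -0.8 ]
rotvec deg to 45tilt [-3.4 -0.8  0.7]
```

View pics/s1.png

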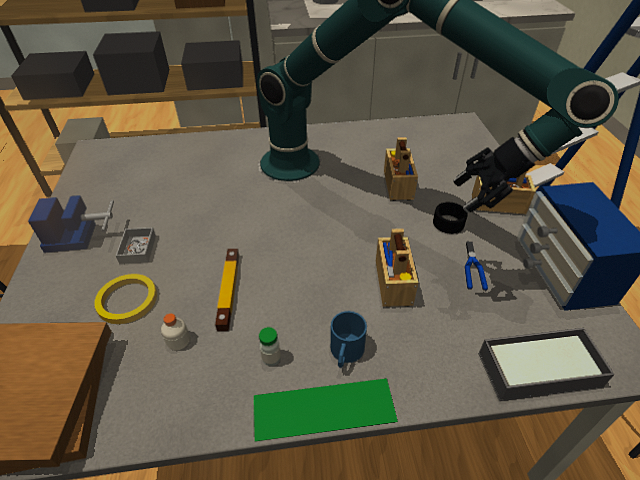

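```bash
python3 -c "
from h import *
import pickle
s=pickle.load(open('scene0.pkl','rb')); p=robot.read_state()['position']; z=np.array([-.086,-.66,-.747])
for L in (0,.1,.15,.2,.25,.3,.35): print(L,(p-z*L).round(3),proj(s,p-z*L).round(0))
d=pickle.load(open('top0.pkl','rb'))
print('cab top front edge in top (140,152),(130,246) h guesses')
for h in (.15,.2,.25): print(h,ray2plane(d,[(136,152),(131,246),(168,205)],h).round(3).tolist(), ray2plane(s,[(520,240),(569,300),(538,190),(605,184)],h).round(3).tolist())
"
```

```text
0 [0.615 0.353 0.299] [[460. 196.]]
0.1 [0.624 0.419 0.374] [[498. 169.]]
0.15 [0.628 0.452 0.411] [[519. 154.]]
0.2 [0.633 0.485 0.449] [[541. 138.]]
0.25 [0.637 0.518 0.486] [[565. 121.]]
0.3 [0.641 0.551 0.524] [[590. 103.]]
0.35 [0.645 0.584 0.561] [[616.  84.]]
cab top front edge in top (140,152),(130,246) h guesses
0.15 [[0.763, 0.66, 0.15], [0.464, 0.655, 0.15], [0.59, 0.55, 0.15]] [[0.63, 0.536, 0.15], [0.823, 0.558, 0.15], [0.446, 0.674, 0.15], [0.446, 0.875, 0.15]]
0.2 [[0.741, 0.638, 0.2], [0.455, 0.633, 0.2], [0.575, 0.533, 0.2]] [[0.676, 0.498, 0.2], [0.857, 0.52, 0.2], [0.504, 0.628, 0.2], [0.504, 0.816, 0.2]]
0.25 [[0.72, 0.616, 0.25], [0.445, 0.611, 0.25], [0.561, 0.515, 0.25]] [[0.722, 0.461, 0.25], [0.891, 0.481, 0.25], [0.561, 0.582, 0.25], [0.562, 0.757, 0.25]]
```

The scene shows the hand tilted about 42° at (470,185), with the wrist clear of the cabinet. Joint 6 is at its limit, but the tilt is enough. I'll descend behind the tote.

Emit:
jog_arm --pt "0 -0.5 -4 0 0 0" --pt "0 -0.5 -4 0 0 0" --pt "0 -0.5 -4 0 0 0" --pt "0 -0.5 -4 0 0 0" --pt "0 -0.5 -3 0 0 0" --pt "0 0 -2 0 0 0" --pt "0 0 0 -1 0 0"

```text
t: 3.45
position: [0.6171, 0.3227, 0.0877]
orientation: [0.934, -0.052, -0.03, 0.351]
ft_force: [0.6, 0.2, -0.5]
finger_gap: 0.998
```

```bash
python3 -c "
from h import *
st()
d=robot.get_image('scene');cv2.imwrite('pics/s2.png',d['image'][:,:])"
```

```text
t 3.45 pos [0.6171 0.3227 0.0877] u,n -0.0008 0.535 xax [ 0.993 -0.117 -0.019] zax [-0.091 -0.653 -0.752] F [ 0.6  0.2 -0.5] Fn 0.3 q [-0.78  1.01  0.11  1.18  0.37  1.52 -0.93]
rotvec deg to 45tilt [-3.8 -0.7  1.3]
```

View pics/s2.png

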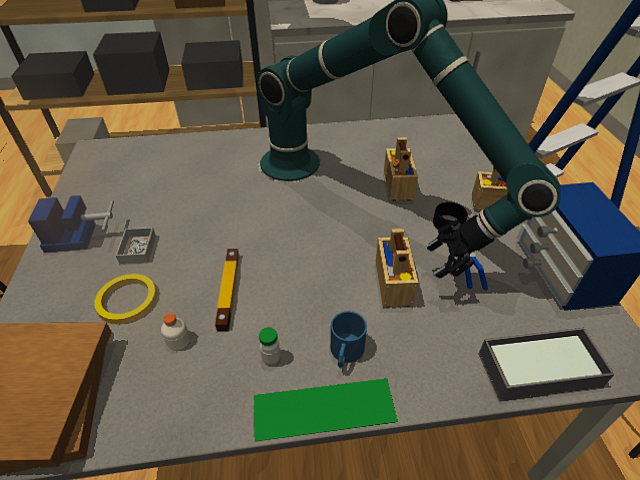

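Emit:
jog_arm --pt "0 -0.2 -2 -2 -0.5 0.7" --pt "0 -0.2 -2 -2 -0.5 0.7" --pt "0 0 -1.2 0 0 0" --pt "0 0 -0.6 0 0 0" --pt "0 0 0 0 0 0"

```text
t: 4.0
position: [0.621, 0.3235, 0.0353]
orientation: [0.924, -0.045, -0.01, 0.38]
ft_force: [0.2, -0.1, -0.9]
finger_gap: 1.003
```

```bash
python3 -c "
from h import *
st()
d=robot.get_image('scene');cv2.imwrite('pics/s3.png',cv2.resize(d['image'][160:340,340:580],None,fx=3,fy=3))
d=robot.get_image('wrist');cv2.imwrite('pics/w3.png',d['image'])"
```

```text
t 4.0 pos [0.621  0.3235 0.0353] u,n 0.0031 0.5362 xax [ 0.996 -0.091  0.016] zax [-0.052 -0.702 -0.711] F [ 0.2 -0.1 -0.9] Fn -0.1 q [-0.81  1.1   0.13  1.16  0.4   1.49 -0.97]
rotvec deg to 45tilt [-0.2  0.9 -0.2]
```

View pics/s3.png

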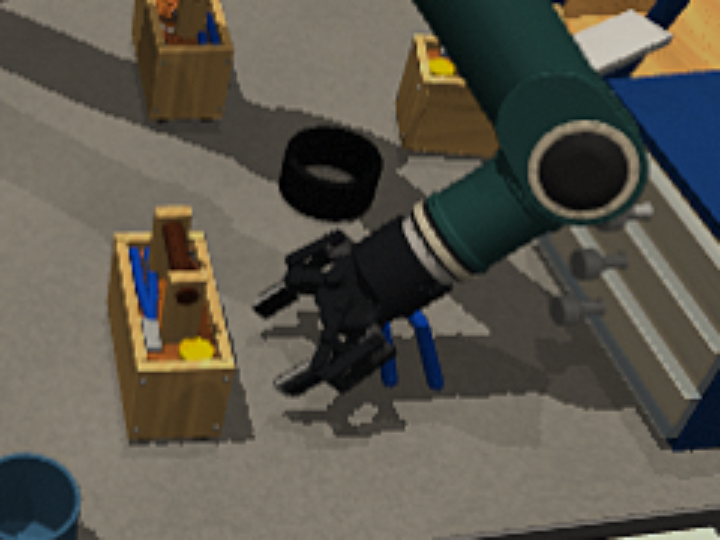

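View pics/w3.png

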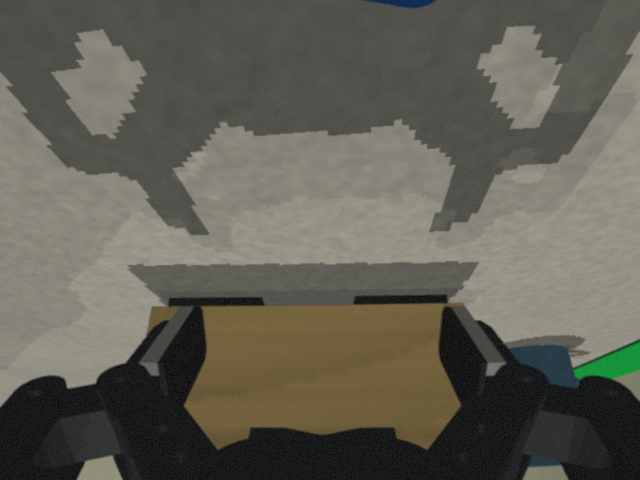

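The wrist view shows the tote's near long wall (x 150–465) with both fingers before it, slightly to its +x side. I'll lower, shift by -7 mm and make gentle contact.

Emit:
jog_arm --pt "-0.7 0 -0.4 0 0 0" --pt "0 0 -0.4 0 0 0" --pt "0 -1 0 0 0 0" --pt "-0.1 -1 0 0 0 0" --pt "-0.1 -0.5 0 0 0 0" --pt "0 0 0 0 0 0"

```text
t: 4.7
position: [0.6134, 0.2958, 0.0311]
orientation: [0.924, -0.047, -0.008, 0.379]
ft_force: [0.2, -0.5, -0.6]
finger_gap: 1.0
```

```bash
python3 -c "
from h import *
st()"
```

```text
t 4.7 pos [0.6134 0.2958 0.0311] u,n -0.0019 0.5079 xax [ 0.995 -0.093  0.021] zax [-0.05  -0.7   -0.713] F [ 0.2 -0.5 -0.6] Fn -0.5 q [-0.8   1.06  0.14  1.25  0.42  1.43 -0.98]
rotvec deg to 45tilt [-0.3  1.2 -0.1]
```

Emit:
jog_arm --pt "-0.1 0 -0.4 0 1 0" --pt "0 -0.4 -0.2 0 0 0" --pt "-0.1 -0.4 0 0 0 0" --pt "0 -0.4 0 0 0 0" --pt "0 -0.4 0 0 0 0" --pt "-0.1 -0.4 0 0 0 0" --pt "0 -0.4 0 0 0 0" --pt "0 0 0 0 0 0"

```text
t: 5.5
position: [0.6108, 0.2786, 0.025]
orientation: [0.927, -0.042, -0.014, 0.372]
ft_force: [-0.0, -0.3, -0.7]
finger_gap: 1.001
```

```bash
python3 -c "
from h import *
st()"
```

```text
t 5.5 pos [0.6108 0.2786 0.025 ] u,n -0.0028 0.4905 xax [ 0.996 -0.088  0.006] zax [-0.057 -0.688 -0.723] F [-0.  -0.3 -0.7] Fn -0.3 q [-0.78  1.05  0.13  1.29  0.42  1.39 -0.97]
rotvec deg to 45tilt [-1.3  0.4 -0.4]
```

No contact yet, so the open pads stand farther back than nominal. That leaves room to lower by 7 mm and push lower.

Emit:
jog_arm --pt "0 0 -0.4 0 0 0" --pt "0 0 -0.3 -0.5 0 0" --pt "0 -0.3 0 0 0 0" --pt "0 -0.3 0 0 0 0" --pt "0 -0.3 0 0 0 0" --pt "0 -0.3 0 0 0 0" --pt "0 -0.3 0 0 0 0" --pt "0 0 0 0 0 0"

```text
t: 6.3
position: [0.6108, 0.2788, 0.0182]
orientation: [0.93, -0.039, -0.009, 0.365]
ft_force: [0.2, -0.6, -0.1]
finger_gap: 1.002
```

```bash
python3 -c "
from h import *
st()
d=robot.get_image('scene');cv2.imwrite('pics/s4.png',cv2.resize(d['image'][180:340,340:580],None,fx=3,fy=3))"
```

```text
t 6.3 pos [0.6108 0.2788 0.0182] u,n -0.0028 0.4907 xax [ 0.997 -0.08   0.011] zax [-0.046 -0.678 -0.734] F [ 0.2 -0.6 -0.1] Fn -0.5 q [-0.77  1.05  0.13  1.31  0.42  1.36 -0.97]
rotvec deg to 45tilt [-2.1  0.8 -0.9]
```

View pics/s4.png

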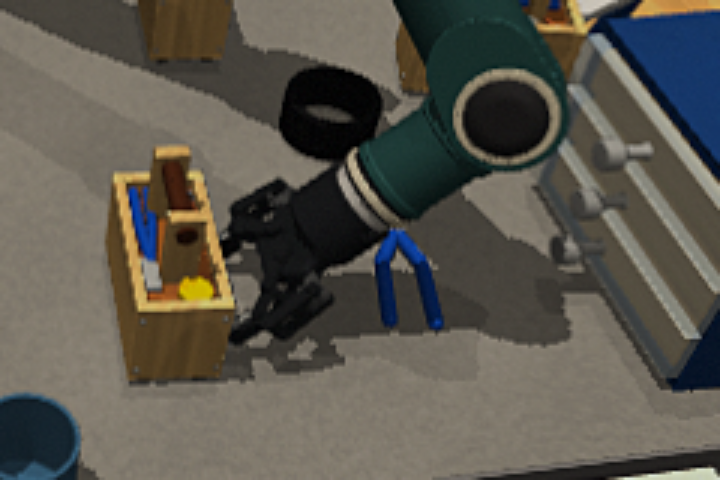

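Emit:
jog_arm --pt "0 -0.6 0 -0.5 0 0" --pt "0 -0.8 0 -0.5 0 0"

```text
t: 6.55
position: [0.61, 0.2745, 0.0178]
orientation: [0.93, -0.037, -0.007, 0.366]
ft_force: [0.2, 15.5, 4.6]
finger_gap: 1.0
```

```bash
python3 -c "
from h import *
st()"
```

```text
t 6.55 pos [0.61   0.2745 0.0178] u,n -0.0032 0.4864 xax [ 0.997 -0.074  0.013] zax [-0.041 -0.679 -0.733] F [ 0.2 15.5  4.6] Fn 15.4 q [-0.77  1.04  0.13  1.32  0.43  1.35 -0.97]
rotvec deg to 45tilt [-2.   0.9 -1.2]
```

Emit:
jog_arm --pt "-0.1 -1 0 0 0.2 -0.3" --pt "-0.1 -1 0 0 0.2 -0.3" --pt "-0.1 -1 0 0 0.2 -0.3" --pt "-0.1 -1 0 0 0 -0.3" --pt "-0.1 -1 0 0 0 0" --pt "-0.1 -1 0 0 0 0" --pt "-0.1 -1 0 0 0 0" --pt "-0.1 -1 0 0 0 0"

```text
t: 7.35
position: [0.606, 0.2465, 0.018]
orientation: [0.945, -0.028, 0.002, 0.325]
ft_force: [1.6, 13.8, 3.5]
finger_gap: 1.0
```

```bash
python3 -c "
from h import *
st()
d=robot.get_image('scene');cv2.imwrite('pics/s5.png',cv2.resize(d['image'][180:340,300:540],None,fx=3,fy=3))
d=robot.get_image('top');cv2.imwrite('pics/t5.png',cv2.resize(d['image'][140:280,200:440],None,fx=3,fy=3))"
```

```text
t 7.35 pos [0.606  0.2465 0.018 ] u,n -0.0045 0.4582 xax [ 0.998 -0.051  0.023] zax [-0.014 -0.614 -0.789] F [ 1.6 13.8  3.5] Fn 13.8 q [-0.73  0.96  0.12  1.45  0.44  1.21 -0.96]
rotvec deg to 45tilt [-7.   1.8 -2.6]
```

View pics/s5.png

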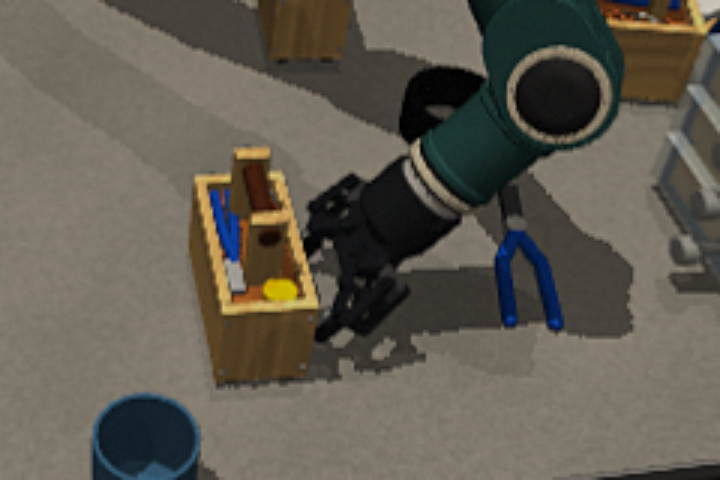

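View pics/t5.png

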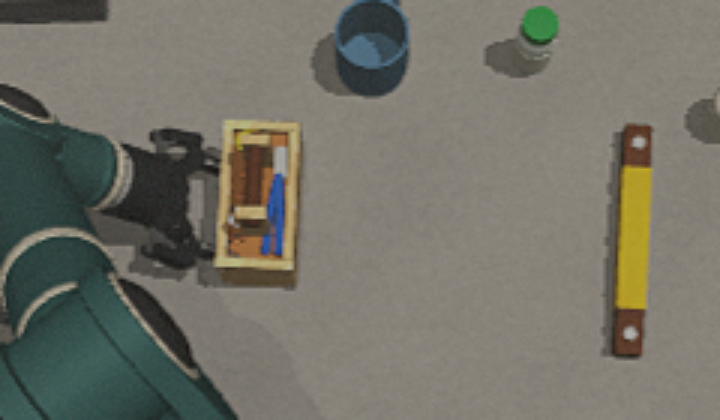

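The load makes the hand sag: tilt is down to 38° and yaw has slipped +2.6°. I'll continue with corrections in each row.

Emit:
jog_arm --pt "-0.1 -1.2 0 -2.5 0.4 -1.2" --pt "-0.1 -1.2 0 -2.5 0.4 -1.2" --pt "-0.1 -1.2 0 -2.5 0.4 -1.2" --pt "-0.1 -1.2 0 -2.5 0.4 -1.2" --pt "-0.1 -1.2 0 -2 0.4 -1.2" --pt "-0.1 -1.2 0 -2 0.4 -1.2" --pt "-0.1 -1.2 0 -2 0.4 -1" --pt "-0.1 -1.2 0 -2 0.4 -1"

```text
t: 8.25
position: [0.6048, 0.1948, 0.0164]
orientation: [0.894, -0.08, -0.028, 0.439]
ft_force: [2.2, 14.9, 3.4]
finger_gap: 0.999
```

```bash
python3 -c "
from h import *
st()"
```

```text
t 8.25 pos [0.6048 0.1948 0.0164] u,n -0.0008 0.4065 xax [ 0.986 -0.168  0.019] zax [-0.121 -0.782 -0.612] F [ 2.2 14.9  3.4] Fn 15.0 q [-0.75  1.08  0.2   1.36  0.45  1.42 -1.01]
rotvec deg to 45tilt [7.3 0.2 4.3]
```

Emit:
jog_arm --pt "-0.1 -1.2 0 0 0.2 0.8" --pt "-0.1 -1.2 0 0 0.2 0.8" --pt "-0.1 -1.2 0 0 0.2 0.8" --pt "-0.1 -1.2 0 0 0.2 0.8" --pt "-0.1 -1.2 0 -0.5 0.2 0.3" --pt "-0.1 -1.2 0 -0.5 0.2 0"

```text
t: 8.85
position: [0.6008, 0.1605, 0.0156]
orientation: [0.905, -0.036, -0.013, 0.424]
ft_force: [0.3, 15.7, 5.4]
finger_gap: 1.0
```

```bash
cat >> h.py <<'E'
def top(roi,name):
    d=robot.get_image('top'); x0,y0,x1,y1=roi
    try: m=rim(d,roi)
    except Exception as e: print(e)
    cv2.imwrite('pics/'+name,cv2.resize(d['image'][140:280,200:440],None,fx=3,fy=3))
E
python3 -c "
from h import *
st(); top((282,165,330,245),'t6.png')"
```

```text
t 8.85 pos [0.6008 0.1605 0.0156] u,n -0.0016 0.372 xax [ 0.997 -0.076  0.008] zax [-0.054 -0.767 -0.639] F [ 0.3 15.7  5.4] Fn 15.7 q [-0.74  1.02  0.2   1.49  0.52  1.28 -0.98]
rotvec deg to 45tilt [ 5.3 -0.  -1.1]
rim ctr [0.5958 0.1152] size [0.0819 0.1598] yaw -4.68 rail-frame [-0.0023  0.3265]
```

View pics/t6.png

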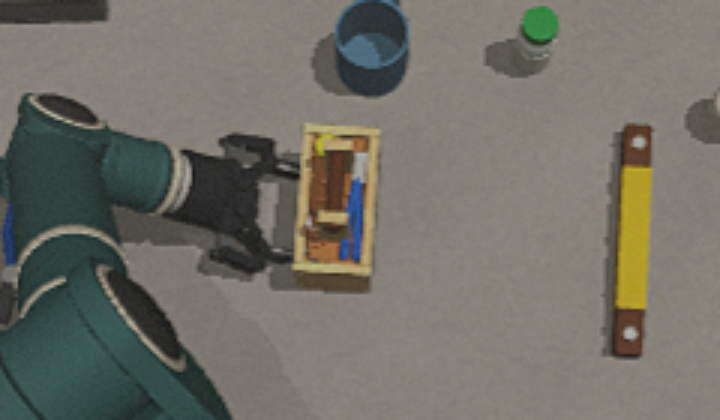

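Tracking well: tote at u = -2 mm, yaw -4.7°, with 272 mm to go. I'll use slightly longer rows.

Emit:
jog_arm --pt "-0.2 -1.8 0 -0.2 0.1 -0.3" --pt "-0.2 -1.8 0 -0.2 0.1 -0.3" --pt "-0.2 -1.8 0 -0.2 0.1 -0.3" --pt "-0.2 -1.8 0 -0.2 0.1 -0.3" --pt "-0.2 -1.8 0 -0.4 0.1 -0.2" --pt "-0.2 -1.8 0 -0.4 0.1 -0.2" --pt "-0.2 -1.8 0 -0.4 0.1 -0.2"

```text
t: 9.6
position: [0.5969, 0.0824, 0.0152]
orientation: [0.912, -0.03, -0.004, 0.408]
ft_force: [0.4, 16.6, 7.6]
finger_gap: 0.998
```

```bash
python3 -c "
from h import *
st(); top((300,165,355,245),'t7.png')"
```

```text
t 9.6 pos [0.5969 0.0824 0.0152] u,n 0.002 0.2939 xax [ 0.998 -0.058  0.018] zax [-0.031 -0.745 -0.666] F [ 0.4 16.6  7.6] Fn 16.6 q [-0.67  0.95  0.22  1.64  0.58  1.13 -0.97]
rotvec deg to 45tilt [ 3.3  0.8 -2.1]
rim ctr [0.5927 0.0359] size [0.0814 0.1597] yaw -3.37 rail-frame [0.0022 0.2472]
```

Emit:
jog_arm --pt "-0.2 -1.8 0 -0.2 0.3 -0.9" --pt "-0.2 -1.8 0 -0.2 0.3 -0.9" --pt "-0.2 -1.8 0 -0.2 0.3 -0.9" --pt "-0.2 -1.8 0 -0.2 0.3 -0.9" --pt "-0.2 -1.8 0 -0.4 0.2 -0.7" --pt "-0.2 -1.8 0 -0.4 0.2 -0.7" --pt "-0.2 -1.8 0 -0.4 0.2 -0.7"

```text
t: 10.35
position: [0.5979, 0.0045, 0.0146]
orientation: [0.918, -0.053, -0.015, 0.394]
ft_force: [-0.7, 19.3, 9.2]
finger_gap: 0.999
```

```bash
python3 -c "
from h import *
st(); top((325,165,390,245),'t8.png')"
```

```text
t 10.35 pos [0.5979 0.0045 0.0146] u,n 0.0104 0.2165 xax [ 0.994 -0.11   0.014] zax [-0.07  -0.721 -0.689] F [-0.7 19.3  9.2] Fn 19.2 q [-0.57  0.93  0.25  1.7   0.59  1.04 -0.93]
rotvec deg to 45tilt [1.5 0.6 0.9]
rim ctr [ 0.5912 -0.0419] size [0.0814 0.1596] yaw -6.32 rail-frame [0.0082 0.1697]
```

View pics/t8.png

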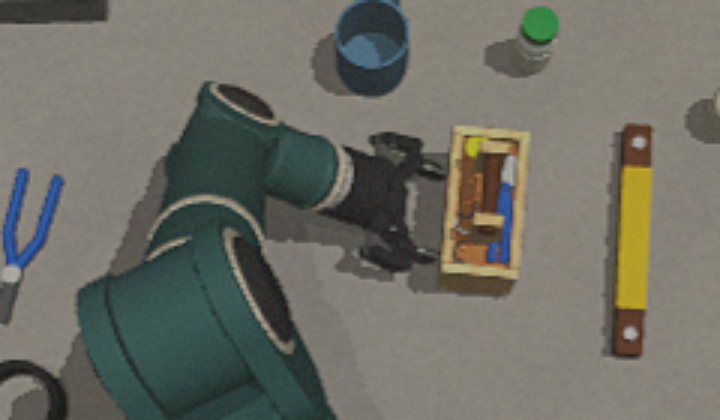

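Yaw is fine at -6.3°, but u has drifted to +8 mm, so I bias x more. 115 mm remain.

Emit:
jog_arm --pt "-0.6 -1.8 0 -0.2 0.2 -0.2" --pt "-0.6 -1.8 0 -0.2 0.2 -0.2" --pt "-0.6 -1.8 0 -0.3 0.2 -0.3" --pt "-0.6 -1.8 0 -0.3 0.2 -0.3" --pt "-0.6 -1.8 0 -0.3 0.2 -0.3"

```text
t: 10.9
position: [0.5873, -0.0527, 0.0139]
orientation: [0.923, -0.046, -0.005, 0.382]
ft_force: [3.5, 18.6, 9.8]
finger_gap: 0.999
```

```bash
python3 -c "
from h import *
st(); top((345,165,395,245),'t9.png')"
```

```text
t 10.9 pos [ 0.5873 -0.0527  0.0139] u,n 0.0052 0.1585 xax [ 0.996 -0.089  0.026] zax [-0.044 -0.705 -0.707] F [ 3.5 18.6  9.8] Fn 18.9 q [-0.52  0.89  0.28  1.8   0.66  0.91 -0.93]
rotvec deg to 45tilt [ 0.1  1.5 -0.4]
rim ctr [ 0.5815 -0.0994] size [0.0815 0.1593] yaw -5.05 rail-frame [0.0039 0.1115]
```

Emit:
jog_arm --pt "-0.5 -1.8 0.1 -0.3 0.5 -0.5" --pt "-0.5 -1.8 0.1 -0.3 0.5 -0.5" --pt "-0.4 -1.6 0.1 -0.3 0.5 -0.5" --pt "-0.3 -1.4 0.1 -0.3 0.3 -0.4"

```text
t: 11.35
position: [0.5797, -0.1001, 0.0138]
orientation: [0.924, -0.046, -0.014, 0.378]
ft_force: [0.1, 14.5, 4.0]
finger_gap: 1.001
```

```bash
python3 -c "
from h import *
st(); top((355,165,402,245),'t10.png')"
```

```text
t 11.35 pos [ 0.5797 -0.1001  0.0138] u,n 0.0022 0.1106 xax [ 0.995 -0.096  0.009] zax [-0.061 -0.698 -0.713] F [ 0.1 14.5  4. ] Fn 14.5 q [-0.46  0.88  0.3   1.83  0.68  0.86 -0.89]
rotvec deg to 45tilt [-0.4  0.6  0.1]
rim ctr [ 0.5748 -0.1338] size [0.0621 0.1592] yaw -2.74 rail-frame [0.0005 0.0766]
```

View pics/t10.png

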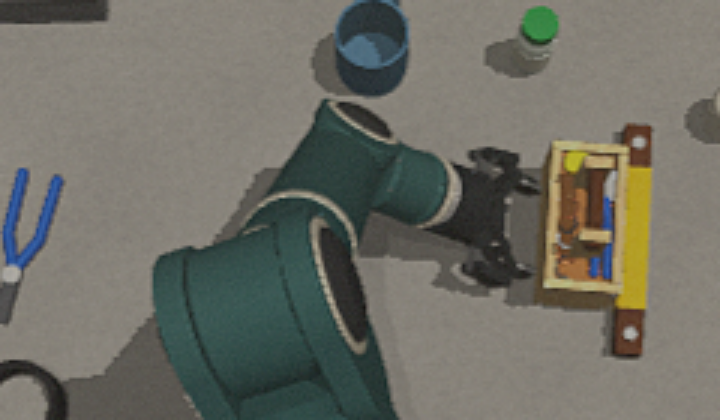

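About 9 mm remain by the finger position (the mask window cut off the far rim, so that rim reading is not valid). The final seating will be gentle.

Emit:
jog_arm --pt "-0.2 -1 0 -0.3 0.1 -0.3" --pt "-0.2 -1 0 -0.3 0.1 -0.3" --pt "-0.1 -1 0 -0.3 0 -0.3"

```text
t: 11.7
position: [0.5814, -0.1091, 0.0102]
orientation: [0.927, -0.046, -0.011, 0.372]
ft_force: [-5.4, 32.8, 12.8]
finger_gap: 0.998
```

```bash
python3 -c "
from h import *
st(); top((360,165,416,245),'t11.png')"
```

```text
t 11.7 pos [ 0.5814 -0.1091  0.0102] u,n 0.0048 0.1018 xax [ 0.995 -0.094  0.015] zax [-0.054 -0.689 -0.722] F [-5.4 32.8 12.8] Fn 32.1 q [-0.45  0.88  0.31  1.84  0.69  0.83 -0.89]
rotvec deg to 45tilt [-1.2  1.  -0.1]
rim ctr [ 0.566  -0.1625] size [0.0975 0.1736] yaw -4.97 rail-frame [-0.0055  0.0472]
```

View pics/t11.png

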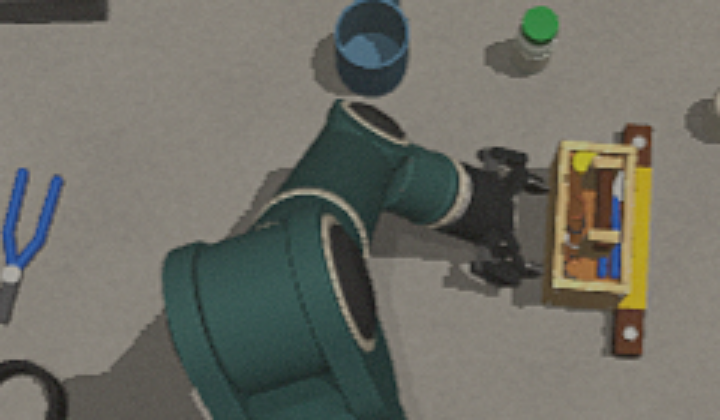

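Force rose to 33 N and the TCP-to-tote offset gives n = 55 mm, so the tote is seated. I'll press once more while raising slightly, then back off straight and check.

Emit:
jog_arm --pt "-0.1 -1.1 0.2 0 0 0" --pt "0 1 0.2 0 0 0" --pt "0.1 2 0.2 0 0 0" --pt "0.2 3 0.2 0 0 0" --pt "0.2 3 1 0 0 0" --pt "0.2 3 3 0 0 0" --pt "0.2 3 4 0 0 0" --pt "0 3 4 0 0 0" --pt "0 3 4 0 0 0" --pt "0 3 4 0 0 0" --pt "0 0 0 0 0 0"

```text
t: 12.85
position: [0.5843, 0.1379, 0.2197]
orientation: [0.927, -0.043, -0.015, 0.371]
ft_force: [0.9, -0.2, -0.3]
finger_gap: 0.999
```

```bash
python3 - <<'E'
from h import *
st()
d=robot.get_image('top'); top((360,165,416,245),'t12.png')
# light rim w/o saturated yellow
m=rim(d,(360,165,416,245),lo=(12,40,170),hi=(32,140,255))
cv2.imwrite('pics/c12.png',cv2.resize(d['image'][170:265,355:430],None,fx=6,fy=6,interpolation=cv2.INTER_CUBIC))
cv2.imwrite('pics/m12.png',cv2.resize(m[170:265,355:430],None,fx=6,fy=6,interpolation=0))
s=robot.get_image('scene'); cv2.imwrite('pics/s12.png',s['image'])
cv2.imwrite('pics/sc12.png',cv2.resize(s['image'][210:335,200:320],None,fx=4.5,fy=4.5,interpolation=cv2.INTER_CUBIC))
E
```

```text
t 12.85 pos [0.5843 0.1379 0.2197] u,n -0.0158 0.348 xax [ 0.996 -0.092  0.005] zax [-0.06  -0.688 -0.724] F [ 0.9 -0.2 -0.3] Fn -0.2 q [-0.7   0.65  0.19  1.58  0.5   1.42 -0.81]
rotvec deg to 45tilt [-1.3  0.4 -0.2]
rim ctr [ 0.5661 -0.1629] size [0.0977 0.1732] yaw -5.3 rail-frame [-0.0054  0.0468]
rim ctr [ 0.5735 -0.156 ] size [0.0793 0.1589] yaw -4.95 rail-frame [0.0013 0.0543]
```

View pics/c12.png

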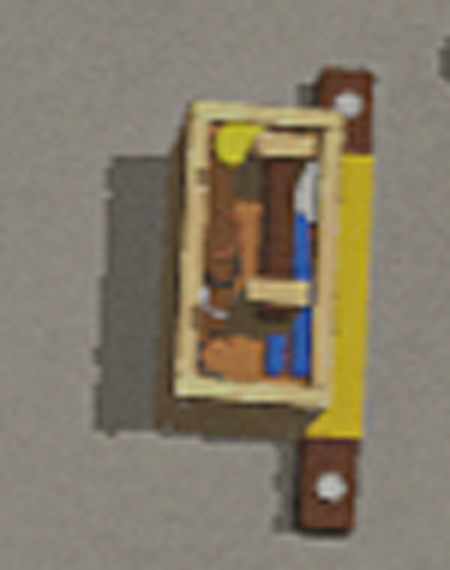

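View pics/m12.png

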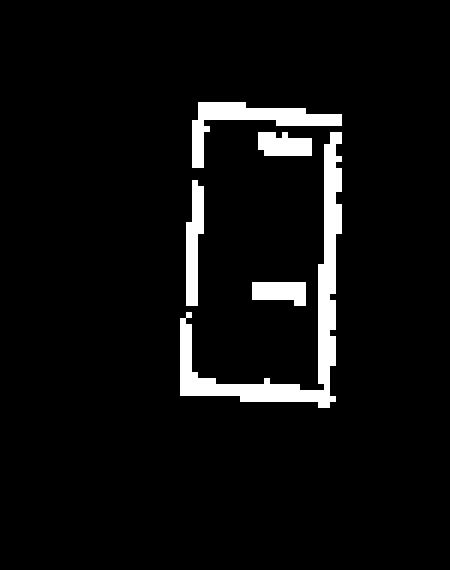

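View pics/s12.png

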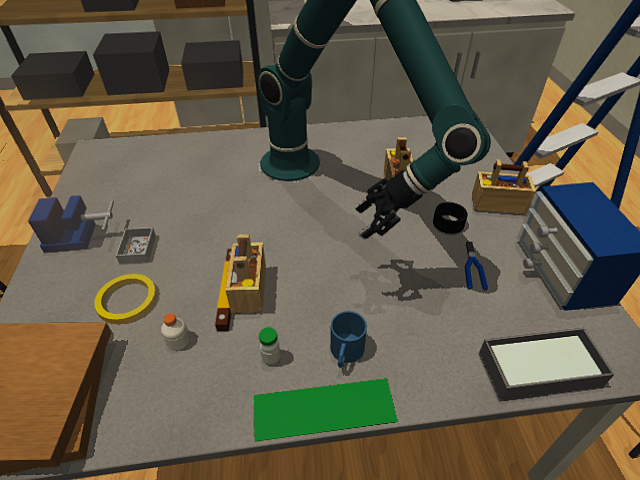

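View pics/sc12.png

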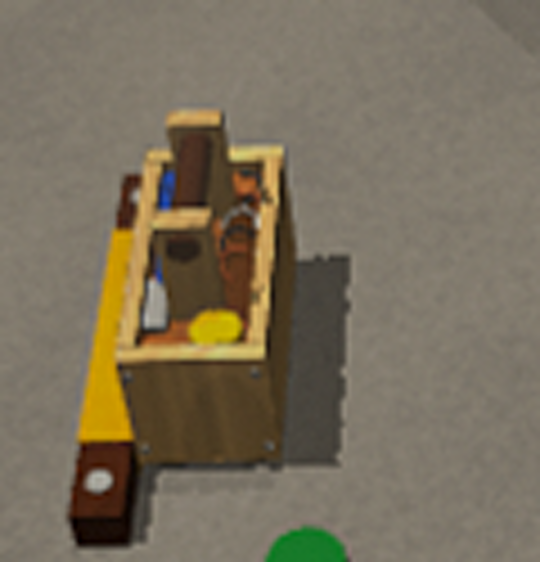

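The tote stands against the yellow stretch at u = +1 mm and n = 54 mm (55 wanted), with yaw -5.0° against the rail's -5.5°, which is within measurement noise. The hand is well clear, and pliers, tape and the rest are in place, so I hand in.

Emit:
jog_arm --pt "0 0 0 0 0 0" --pt "0 0 0 0 0 0"

```text
t: 13.2
position: [0.5807, 0.1277, 0.2122]
orientation: [0.925, -0.046, -0.022, 0.378]
ft_force: [-0.4, 0.3, 0.3]
finger_gap: 1.002
```

```bash
python3 -c "
from h import *
st(); print(robot.finish_job())"
```

```text
t 13.2 pos [0.5807 0.1277 0.2122] u,n -0.0185 0.3375 xax [ 0.995 -0.102 -0.007] zax [-0.076 -0.696 -0.714] F [-0.4  0.3  0.3] Fn 0.3 q [-0.69  0.66  0.19  1.59  0.5   1.42 -0.82]
rotvec deg to 45tilt [-0.6 -0.3  0.4]
the job is handed in; nothing more can be done
None
```

The tote that started farthest to the robot's right is parked against the rail, and the job was handed in at 13.2 s of the 42 s allowed. I pushed it about 39 cm with both open fingers low on its long wall, at roughly 2 cm height by my estimate. The hand was tilted about 45° so that its body stayed clear of the tote. No picture during the push showed it tipping.

Last checks:
- **Position:** the tote is 1 mm off level with the yellow stretch, and its centre is 54 mm from the rail's (55 mm wanted).
- **Flat against the rail:** the tote's yaw measures -5.0° against the rail's -5.5°. The 0.5° difference is about what this measurement can resolve. When it seated, the last reading before I backed off was about 33 N, against 14 to 19 N while sliding.
- **Hand:** it was well clear of everything, with the wrist force at about zero.
- **Other things on the bench:** all look unmoved in the last pictures. I judged this by eye and did not measure them again.

Two readings of the tote's outline near the rail were wrong, one because the mask window cut it off and one because the yellow rail got into the mask. I discarded those and took the final figures with a tighter mask, which gave the right outline (79 x 159 mm).

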